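# Move the solvent bottles on by one station

## Task

Move each vessel on by one station: the amber conical flask, now weighed, from the balance to the middle of the magnetic stirrer's plate; the round amber bottle, now mixed, from the stirrer to the middle of the solvent tray's near compartment; and the used square bottle from there to the middle of the balance pan, to be weighed back. Every station is taken, so park one on the free rubber mat on the way. Leave all three upright and released, do not drop or tip any, and leave the small wash bottle and the vial rack where they are.

Things in the scene. Friction and masses are not known exactly. Their poses are not given: they have to be found in the camera images.
- conical_flask: Loose amber conical flask with white stopper, about 0.2 kg, starts on the balance pan. Base diameter 64 mm, tapering from 10 mm up to 34 mm diameter at 72 mm; neck 32 to 37 mm in diameter up to 106 mm, stopper 33 mm in diameter up to 122 mm (the top), fixed. Neck and stopper are gripped from above. Origin: centre of the underside; z up.
- round_bottle: Loose round amber glass bottle with blue ribbed cap, about 0.24 kg, starts on the stirrer plate. Body 56 mm in diameter up to 62 mm, shoulder narrowing to 40 mm at 77 mm; cap 45 mm in diameter from 80 to 106 mm (the top), fixed, the part to grip from above. Origin: centre of the underside; z up.
- square_bottle: Loose white plastic bottle of square section with blue cap, about 0.17 kg, starts in the tray's near compartment. Body 52 x 52 mm (along its x and y) up to 78 mm; shoulder to 86 mm, neck 30 mm in diameter; cap 35 mm in diameter from 91 to 113 mm (the top), fixed, can be gripped from above. Origin: centre of the underside; z up.
- balance: Fixed top-pan balance, light grey housing 225 mm deep (x), 175 mm wide (y), at most 50 mm high, display and keys at the front (-x). Origin: on the bench below the centre of the round steel pan; z up. Pan 120 mm in diameter, flat top 56 mm above the origin. The housing reaches 150 mm in front of (-x) and 75 mm behind (+x) the pan centre.
- stirrer: Fixed magnetic stirrer, grey housing 178 mm deep (x) by 132 mm wide (y) by 56 mm high, knob and switch on its front face (-x). Origin: on the bench below the centre of the round white ceramic plate; z up. Plate 120 mm in diameter, its flat top 62 mm above the origin.
- tray: Fixed grey plastic solvent tray, 232 mm long (x), 132 mm wide (y), rim 26 mm high, walls 5 mm. A divider (21 mm high) makes a near (-x, 112 x 122 mm inside) and a far compartment (+x, 106 x 122 mm). Origin: at bench height below the centre of the near compartment; floor 6 mm above it; far compartment's centre at x = +113 mm; z up.
- mat: Fixed grey-blue ribbed rubber mat on the bench, 150 x 150 x 4 mm, free at the start: the parking spot. Origin: centre of the underside; its top is 4 mm above it; z up.
- wash_bottle: Bystander: small round bottle with a white cap, 46 mm in diameter and 82 mm high, standing in the far compartment of the solvent tray. Origin: centre of the underside. To be left alone.
- vial_rack: Bystander: blue rack of 2 ml sample vials on the bench, 66 x 110 mm and 40 mm high. Origin: centre of the underside. To be left alone.
Things that resemble listed ones, but are neither listed nor needed, are in the scene too. What is shaped like the square_bottle but pink or red is not meant.

How it is judged:
On the way:
1. one of the vessels is parked upright on the rubber mat and let go (((x of conical_flask in the frame of mat between -0.065 and 0.065 m and y of conical_flask in the frame of mat between -0.065 and 0.065 m and z of conical_flask in the frame of mat between 0 and 0.009 m and angle between conical_flask's own z axis and vertical below 0.08 rad and contact force between the fingers and conical_flask below 0.05 N) or (x of round_bottle in the frame of mat between -0.065 and 0.065 m and y of round_bottle in the frame of mat between -0.065 and 0.065 m and z of round_bottle in the frame of mat between 0 and 0.009 m and angle between round_bottle's own z axis and vertical below 0.08 rad and contact force between the fingers and round_bottle below 0.05 N) or (x of square_bottle in the frame of mat between -0.065 and 0.065 m and y of square_bottle in the frame of mat between -0.065 and 0.065 m and z of square_bottle in the frame of mat between 0 and 0.009 m and angle between square_bottle's own z axis and vertical below 0.08 rad and contact force between the fingers and square_bottle below 0.05 N))), for 0.2 s.
At the end, for the whole second after the job is handed in: The conical flask stands on the stirrer plate, the round bottle on the floor of the tray's near compartment and the square bottle on the balance pan, each within 15 mm of the middle of its place, upright within 0.08 rad, at its proper height within 4 mm, at rest and released (horizontal distance between conical_flask and stirrer below 0.015 m and z of conical_flask in the frame of stirrer between 0.058 and 0.066 m and horizontal distance between round_bottle and tray below 0.015 m and z of round_bottle in the frame of tray between 0.002 and 0.01 m and horizontal distance between square_bottle and balance below 0.015 m and z of square_bottle in the frame of balance between 0.052 and 0.06 m and angle between each of conical_flask, round_bottle, square_bottle's own z axis and vertical below 0.08 rad and linear speed of each of conical_flask, round_bottle, square_bottle below 0.02 m/s and contact force between the fingers and conical_flask below 0.05 N and contact force between the fingers and round_bottle below 0.05 N and contact force between the fingers and square_bottle below 0.05 N); the robot touches nothing.
It fails at once if a vessel is tipped by more than 0.6 rad (angle between any of conical_flask, round_bottle, square_bottle's own z axis and vertical above 0.6 rad).
It fails at once if a vessel is dropped: it falls out of the fingers' hold faster than 0.6 m/s (a fall of about 2 cm) ((contact force between the fingers and conical_flask below 0.05 N and linear speed of conical_flask above 0.6 m/s) or (contact force between the fingers and round_bottle below 0.05 N and linear speed of round_bottle above 0.6 m/s) or (contact force between the fingers and square_bottle below 0.05 N and linear speed of square_bottle above 0.6 m/s)).
It fails at once if the wash bottle or the vial rack is moved by more than 30 mm (distance of any of wash_bottle, vial_rack from where it was at the start of the episode above 0.03 m).
It also fails if it takes over 115 s, if anything falls off the work surface, if the arm or the gripper's body presses on something with over 40 N, if the wrist force passes 120 N, or if a joint passes its speed limit or range.

## Robot

A 6-joint arm with a two-finger parallel gripper is mounted at the origin on the work surface. World frame = base frame: x ahead of the robot, y to its left, z up, the work surface at z = 0. Lengths are in m, angles in rad, forces in N, time in s.
With the tool pointing down it reaches from about 0.375 to 0.9 m from the base axis. Payload 3.1 kg.
Tool frame: the origin (TCP) lies between the finger pads; the fingertips stand 11 mm ahead of it and the grasp point (between the pads) lies 8 mm behind it; z points along the fingers, y is the line along which they close (so a half turn about z gives the same grasp; the last joint's range is limited). The gripper opens to 85 mm and grips with 20 to 120 N. Pads are 22 mm wide; open, the fingers measure 114 mm over their backs; the gripper's body (76 mm by 85 mm) begins 54 mm behind the grasp point. The pads swing forward as they close: fully open they stand 13 mm farther back than shut.
Start: joints at [-0.178, 0.527, 1.433, -0, 1.181, -0.178], TCP at [0.625, 0, 0.242] pointing down, gripper open.
Joint ranges: [-3.08, 3.08], [-0.75, 2.2], [0.22, 2.44], [-1.43, 4.57], [0, 2.65], [-2.85, 2.85]. Speed limits (rad/s): [2.79, 2.79, 3.14, 3.14, 3.14, 3.14].

## Interface

Orientations are given as a unit quaternion [x, y, z, w].
In Python, from plant import env gives the robot as it stands. The module is installed in compiled form; this text tells all that it offers.
- The arm moves only by the tool play_rows, never from a script. Its argument "deltas" is one flat list of numbers, 4 for each row, row after row: the shift along the world's x, y, z in mm, then the turn about the world's z in rad. In form: [tx, ty, tz, spin, tx, ty, tz, spin, ...]. A call has 1 to 20 rows; each row shifts and turns the commanded pose from where the row before left it; what a row does not reach is not made up. A row lasts 1/12 s, in which the tool goes at most 41.7 mm and 7.16 degrees, less where a joint would pass 70% of its speed; a pose out of reach is approached as far as the arm can. A call with a gripper value outside its range is refused whole. "grip" is the opening, from 0 (shut) to 1 (fully open), set as the call begins (left out, the last holds). The fingers move at their own pace and stop on an object; the grip force is fixed at half the most. Time passes only in rows, so rows that do not move let the fingers close. It gives the time, the measured TCP pose, the force, the opening and the grip force at its end, in the units of the state.
- env.get_obs(): the state, without advancing time (a new reading comes with each control period).
- env.snapshot(name): name is "scene" or "side" or "wrist"; returns a dict with "image" (384x512x3 uint8, red, green, blue), "depth" (384x512 float32, m along the optical axis (not along the pixel's ray), 0 where there is no reading), "fx", "fy", "cx", "cy" (pixels), "rvec" (rotation vector, rad) and "tvec" (3), from world to camera coordinates, as OpenCV has them. Camera axes: x right, y down, z forward; pixel columns grow to the right and rows downward; lengths in m; the calibration is good to about 2 mm. A picture is of the moment at which its call begins.
- env.close_job(): hands the job in; it is judged then, once.
The state is a dict: "time_s": time; "joint_pos": joint angles; "joint_vel": joint speeds; "joint_efforts": joint torques, N m; "position": TCP position; "tool_rot": TCP orientation; "wrist_force": force on the tool from outside, world axes, zero at the start; "ft_torque": the same for the moment, N m; "opening": finger opening in m; "grasp_force": force on a finger pad.
Only numpy, scipy, OpenCV 4.12 (cv2) and the standard library are available. Lean on these libraries where they do the work, as an engineer would, in place of code of your own. Each camera call takes 0.05 s, during which the arm holds its last target. There are 200 camera calls.

## Working session

There is one attempt and no reset: what is moved stays moved. The work goes in short steps, Python scripts to look and compute and a tool call to move; the robot and the scene stay as the last step left them, time stands still between calls to the robot, and variables do not carry over. Pictures are saved under pics/ and viewed, at most 14 in all, crops included, and the job is handed in when it is done.

Besides the shell and the picture viewer there is one more tool, called as name(argument=value, ...) on one line, values as JSON. play_rows: Moves the arm, as the interface text tells. Its arguments: {"type":"object","properties":{"deltas":{"type":"array"},"grip":{"type":"number"}},"required":["deltas"]}

```bash
mkdir -p pics
cat > h.py <<'E'
import numpy as np, cv2
from plant import env
def snap(n):
    s=env.snapshot(n); s['R']=cv2.Rodrigues(np.array(s['rvec'],float))[0]; s['t']=np.array(s['tvec'],float).reshape(3); return s
def save(s,f,crop=None,k=1):
    im=s['image'][...,::-1]
    if crop: x0,y0,x1,y1=crop; im=im[y0:y1,x0:x1]
    if k!=1: im=cv2.resize(im,None,fx=k,fy=k,interpolation=cv2.INTER_CUBIC)
    cv2.imwrite('pics/'+f,im)
def cloud(s):
    h,w=s['depth'].shape; u,v=np.meshgrid(np.arange(w),np.arange(h)); d=s['depth']
    c=np.stack([(u-s['cx'])/s['fx']*d,(v-s['cy'])/s['fy']*d,d],-1)
    p=(c-s['t'])@s['R']; p[d<=0]=np.nan; return p
def ray(s,u,v,z):
    d=s['R'].T@np.array([(u-s['cx'])/s['fx'],(v-s['cy'])/s['fy'],1]); o=-s['R'].T@s['t']
    return o+d*(z-o[2])/d[2]
E
python3 - <<'E'
from h import *
for n in ['scene','side']:
    s=snap(n); save(s,n+'0.png',k=1.5); np.savez(n+'0.npz',**s)
    print(n,-s['R'].T@s['t'],s['fx'],(s['depth']>0).mean())
print(env.get_obs())
E
```

```text
scene [ 1.48225548 -0.08165107  0.93867172] 476.6423465754212 0.9960734049479166
side [ 0.06075744 -0.67332214  1.02223322] 488.58782889843826 0.9957071940104166
{'time_s': 0.1, 'joint_pos': array([-1.78502365e-01,  5.28385126e-01,  1.43375356e+00, -2.43761106e-05,
        1.18141288e+00, -1.78486914e-01]), 'joint_vel': array([-0.00157973, -0.0032669 , -0.0037164 , -0.00049808,  0.00037766,
        0.00015558]), 'joint_efforts': array([ 4.33945943e-04, -4.43301880e+01, -1.78587180e+01, -2.04061280e-04,
        3.88642526e-03,  1.10165692e-05]), 'position': array([6.24384363e-01, 1.32513765e-04, 2.41430687e-01]), 'tool_rot': array([ 7.07108625e-01,  7.07104259e-01, -5.67867639e-04, -7.98113637e-04]), 'wrist_force': array([-0.36021399,  0.30061786, -0.82682972]), 'ft_torque': array([-0.06848944, -0.00824553, -0.01944277]), 'grasp_force': 0.0, 'opening': 0.08535257079841374}
```

View pics/scene0.png

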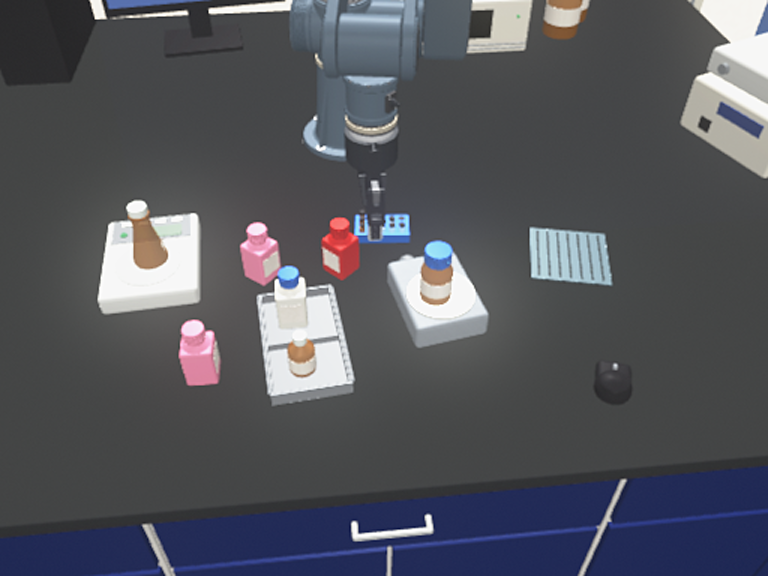

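View pics/side0.png

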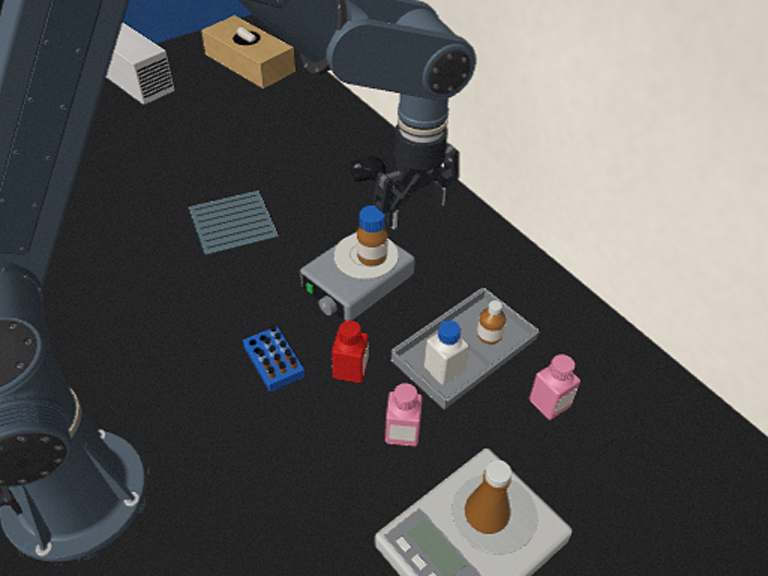

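Scene (1.5× pixels): the flask is at (147,237) on the balance, the round blue-capped bottle at (437,272) on the stirrer, and the white square bottle at (290,298) in the tray's near compartment. The wash bottle is at (301,355) and the free mat at (570,256).
Square-bottle candidates: white with blue cap (290,298), pink (260,255), pink (200,353), red (340,248). The white one with the blue cap standing in the tray is the one meant. Side view: it is at (447,352), and I'll confirm it in the crop below.

```bash
cat > m.py <<'E'
from h import *
def load(n): 
    d=np.load(n+'0.npz'); return {k:d[k] for k in d.files}
S={n:load(n) for n in ['scene','side']}
# rough pixel boxes (u0,v0,u1,v1) in native pixels
def box(n,b):
    b=[int(x/1.5) for x in b]; s=S[n]; sl=np.s_[b[1]:b[3],b[0]:b[2]]
    return cloud(s)[sl].reshape(-1,3), cv2.cvtColor(s['image'],cv2.COLOR_RGB2HSV)[sl].reshape(-1,3)
def sel(n,b,z0,z1,f=None):
    P,H=box(n,b); m=(P[:,2]>z0)&(P[:,2]<z1)
    if f is not None: m&=f(H)
    return P[m]
blue=lambda H:(H[:,0]>98)&(H[:,0]<125)&(H[:,1]>150)&(H[:,2]>60)
white=lambda H:(H[:,1]<60)&(H[:,2]>110)
def circ(Q): 
    c,r=cv2.minEnclosingCircle(Q[:,:2].astype(np.float32)); return np.round(c,4),round(r,4),len(Q),np.round(np.nanmedian(Q[:,2]),4)
def rect(Q):
    Q=Q[:,:2].astype(np.float32); r=cv2.minAreaRect(Q); return np.round(r[0],4),np.round(r[1],4),round(r[2],2),len(Q)
B={'flask':dict(scene=(120,195,160,230),side=(475,455,520,490)),
'round':dict(scene=(420,235,458,270),side=(352,200,390,235)),
'square':dict(scene=(272,262,305,295),side=(432,315,466,345)),
'plate':dict(scene=(385,245,490,345),side=(300,220,420,320)),
'tray':dict(scene=(250,275,360,405),side=(385,285,545,410)),
'mat':dict(scene=(520,220,620,290),side=(180,185,285,255)),
'bal':dict(scene=(95,205,205,315),side=(370,445,575,575))}
if __name__=='__main__':
    for n in ['scene','side']:
        print(n)
        for k,(z0,z1,f) in dict(flask=(.172,.184,white),round=(.162,.174,blue),square=(.114,.125,blue)).items():
            print(k,circ(sel(n,B[k][n],z0,z1,f)))
        print('plate',circ(sel(n,B['plate'][n],.0595,.066,white)))
        print('housing',rect(sel(n,B['plate'][n],.05,.066)))
        print('pan',circ(sel(n,B['bal'][n],.053,.060)))
        print('bal',rect(sel(n,B['bal'][n],.03,.060)))
        print('tray',rect(sel(n,B['tray'][n],.02,.030)))
        print('mat',rect(sel(n,B['mat'][n],-.003,.008,lambda H:(H[:,2]>65)&(H[:,1]>25))))
    T=lambda k,z0,z1,f=None: np.vstack([sel(n,B[k][n],z0,z1,f) for n in S])
    print('both plate',circ(T('plate',.0595,.066,white)),'pan',circ(T('bal',.053,.060)),'tray',rect(T('tray',.02,.030)),'bal',rect(T('bal',.03,.06)))
    a=cv2.resize(S['scene']['image'][170:270,165:255,::-1],None,fx=4,fy=4); b=cv2.resize(S['side']['image'][190:275,255:365,::-1],(440,400)); cv2.imwrite('pics/crop1.png',np.hstack([a[:400],b]))
E
python3 m.py
```

```text
scene
flask (array([ 0.4646, -0.3954]), 0.0188, 94, np.float64(0.1764))
round (array([0.6259, 0.1063]), 0.0209, 17, np.float64(0.166))
square (array([ 0.6008, -0.1407]), 0.0164, 18, np.float64(0.1163))
plate (array([0.6038, 0.1131]), 0.0745, 544, np.float64(0.0613))
housing (array([0.5955, 0.1137]), array([0.1794, 0.1304]), 9.73, 1549)
pan (array([ 0.4536, -0.396 ]), 0.0843, 560, np.float64(0.0553))
bal (array([ 0.4404, -0.4047]), array([0.2308, 0.1766]), 4.49, 2859)
tray (array([ 0.6308, -0.1277]), array([0.2923, 0.14  ]), 5.64, 826)
mat (array([0.475 , 0.4029]), array([0.155, 0.166]), 76.6, 1814)
side
flask (array([ 0.4629, -0.3964]), 0.017, 218, np.float64(0.178))
round (array([0.6194, 0.1067]), 0.0237, 163, np.float64(0.1683))
square (array([ 0.5964, -0.1437]), 0.019, 137, np.float64(0.1191))
plate (array([0.5909, 0.122 ]), 0.0936, 609, np.float64(0.0623))
housing (array([0.5866, 0.1133]), array([0.1905, 0.134 ]), 10.61, 1701)
pan (array([ 0.4307, -0.3854]), 0.1061, 1391, np.float64(0.0563))
bal (array([ 0.4363, -0.4039]), array([0.2267, 0.1752]), 3.86, 5788)
tray (array([ 0.6499, -0.1192]), array([0.2538, 0.2761]), 51.48, 934)
mat (array([0.4793, 0.4018]), array([0.1579, 0.153 ]), 76.52, 1461)
both plate (array([0.5909, 0.122 ]), 0.0936, 1153, np.float64(0.0617)) pan (array([ 0.4312, -0.3887]), 0.1078, 1951, np.float64(0.0559)) tray (array([ 0.654 , -0.1307]), array([0.2974, 0.2656]), 58.58, 1760) bal (array([ 0.4395, -0.4043]), array([0.2329, 0.177 ]), 4.01, 8647)
```

View pics/crop1.png

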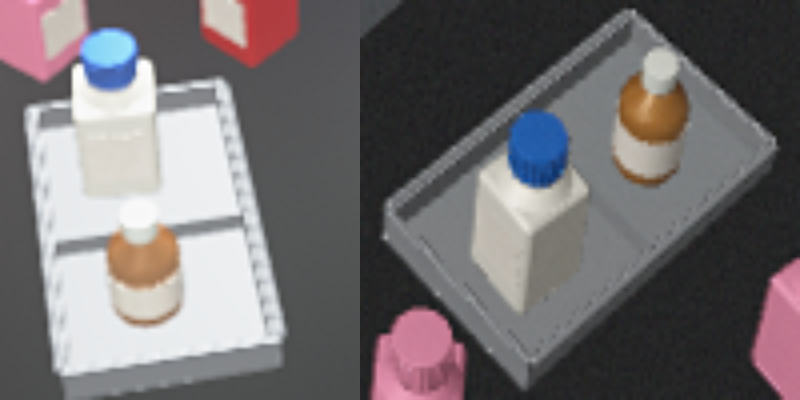

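The crop confirms it: white square body with blue cap at (115,120) left and (530,210) right, in the near compartment, with the wash bottle at (140,265) and (650,120) in the far one. One refining measurement of the station centres comes next.

```bash
cat > m2.py <<'E'
from m import *
from scipy.optimize import least_squares
def edgecirc(n,b,z,r,c0):
    s=S[n]; b=[int(x/1.5) for x in b]; g=cv2.cvtColor(s['image'],cv2.COLOR_RGB2GRAY); e=cv2.Canny(g,25,70)
    v,u=np.nonzero(e[b[1]:b[3],b[0]:b[2]]); P=np.array([ray(s,x+b[0],y+b[1],z)[:2] for x,y in zip(u,v)])
    c=np.array(c0)
    for w in (.012,.006,.004):
        d=abs(np.linalg.norm(P-c,axis=1)-r); Q=P[d<w]
        c=least_squares(lambda c:np.linalg.norm(Q-c,axis=1)-r,c,loss='cauchy',f_scale=.001).x
    return np.round(c,4),len(Q),np.round(np.median(abs(np.linalg.norm(Q-c,axis=1)-r)),4)
for n in S:
    print(n,'plate',edgecirc(n,B['plate'][n],.062,.06,(.6,.113)),'pan',edgecirc(n,B['bal'][n],.056,.06,(.476,-.402)))
    for k,(zt,r) in dict(flask=(.178,.0165),round=(.168,.0225),square=(.119,.0175)).items():
        b=[int(x/1.5) for x in B[k][n]]; s=S[n]; 
        Q=sel(n,B[k][n],zt-.006,zt+.006,white if k=='flask' else blue); Q=Q[abs(Q[:,2]-np.percentile(Q[:,2],90))<.003]
        print(k,circ(Q),np.round(Q[:,:2].mean(0),4))
C={'scene':[(172,197),(220.5,190),(235.75,253.75),(179.25,263)],'side':[(261.75,234.2),(323,192),(359,220.8),(296.75,267)]}
for n in C:
    P=np.array([ray(S[n],*p,.026)[:2] for p in C[n]]); print(n,np.round(P,4).tolist(),np.round(P.mean(0),4),np.round(np.linalg.norm(P-np.roll(P,1,0),axis=1),3))
# distractors, rack
for k,f in dict(pink=lambda H:(H[:,0]>160)&(H[:,1]>70)&(H[:,2]>150)|(H[:,0]<4)&(H[:,1]>180)&(H[:,2]>120)).items():
    s=S['side']; H=cv2.cvtColor(s['image'],cv2.COLOR_RGB2HSV); m=f(H.reshape(-1,3)).reshape(H.shape[:2]).astype(np.uint8)
    nn,L,st,_=cv2.connectedComponentsWithStats(m); P=cloud(s)
    for i in range(1,nn):
        if st[i,4]>150: q=P[L==i]; print('distractor',np.round(np.nanmedian(q,0),3),'top',np.round(np.nanmax(q[:,2]),3))
E
python3 m2.py
```

```text
scene plate (array([0.6111, 0.1111]), 57, np.float64(0.0014)) pan (array([ 0.4709, -0.4097]), 17, np.float64(0.0005))
flask (array([ 0.4657, -0.3954]), 0.0164, 63, np.float64(0.1772)) [ 0.4666 -0.3963]
round (array([0.6259, 0.1063]), 0.0209, 15, np.float64(0.1674)) [0.6358 0.1043]
square (array([ 0.6008, -0.1407]), 0.0164, 16, np.float64(0.1165)) [ 0.6092 -0.1425]
side plate (array([0.6138, 0.119 ]), 120, np.float64(0.0009)) pan (array([ 0.4736, -0.4015]), 194, np.float64(0.001))
flask (array([ 0.4629, -0.3964]), 0.017, 158, np.float64(0.1786)) [ 0.4635 -0.3959]
round (array([0.6189, 0.1052]), 0.0222, 99, np.float64(0.1693)) [0.6171 0.1059]
square (array([ 0.5948, -0.1435]), 0.0178, 90, np.float64(0.12)) [ 0.5954 -0.1431]
scene [[0.5521, -0.2005], [0.5386, -0.0682], [0.7632, -0.0443], [0.777, -0.1799]] [ 0.6577 -0.1232] [0.226 0.133 0.226 0.136]
side [[0.539, -0.0717], [0.7659, -0.0494], [0.7765, -0.182], [0.5497, -0.2015]] [ 0.6578 -0.1262] [0.13  0.228 0.133 0.228]
distractor [ 0.455 -0.058  0.076] top 0.117
distractor [ 0.682 -0.297  0.078] top 0.117
distractor [ 0.457 -0.205  0.08 ] top 0.12
```

play_rows(deltas=[0,5,0,0,0,10,0,0,-1,16,0,0,-1,18,0,0,-1,18,0,0,-1,18,0,0,-1,12,0,0,0,6,0,0,0,2,-3,0,0,0,-8,0,0,0,-10,0,0,0,-12,0,0,0,-12,0,0,0,-12,0,0,0,-12,0,0,0,-10,0,0,0,-8,0,0,0,-4,0,0,0,-2,0,0,0,0,0], grip=0.9)

```text
time_s: 1.77
position: [0.62, 0.105, 0.149]
tool_rot: [0.707, 0.707, -0.0, -0.0]
wrist_force: [-0.3, 0.5, 0.9]
opening: 0.077
grasp_force: 0.0
```

Run:
```python
from h import *
a=snap('wrist'); b=snap('side'); cv2.imwrite('pics/g1.png',np.hstack([a['image'][...,::-1][:, 56:456],cv2.resize(b['image'][120:220,200:300,::-1],(384,384))]))
print(env.get_obs()['position'])
```

```text
[0.62046698 0.10507777 0.14985874]
```

View pics/g1.png

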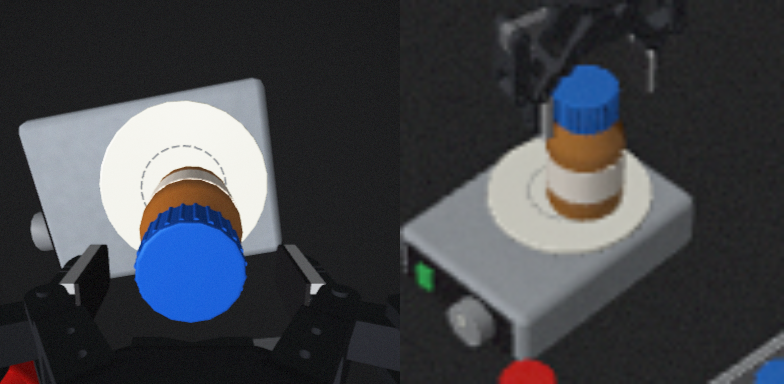

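Wrist view: the blue cap at (190,270) lies between the pads at (90,270) and (300,270), so the grasp is well aligned. Closing and lifting.

play_rows(deltas=[0,0,0,0,0,0,0,0,0,0,0,0,0,0,0,0,0,0,0,0,0,0,0,0,0,0,0,0,0,0,0,0,0,0,0,0,0,0,0,0], grip=0)

```text
time_s: 2.7
position: [0.6201, 0.1051, 0.1503]
tool_rot: [0.707, 0.707, 0.0, 0.0]
wrist_force: [-1.1, -0.1, 5.3]
opening: 0.0431
grasp_force: 61.0
```

play_rows(deltas=[0,0,2,0,0,0,4,0,0,0,6,0,0,0,8,0,0,0,10,0,0,0,10,0,0,0,10,0,0,0,8,0,0,0,6,0,0,0,4,0,0,0,2,0,0,0,0,0])

```text
time_s: 3.7
position: [0.6201, 0.105, 0.2198]
tool_rot: [0.707, 0.707, 0.0, 0.0]
wrist_force: [-0.9, -0.3, -3.2]
opening: 0.0435
grasp_force: 61.3
```

play_rows(deltas=[-2.4,5,0,0,-4.8,10,0,0,-7.2,15,0,0,-9.6,20,0,0,-9.6,20,0,0,-9.6,20,0,0,-9.6,20,0,0,-9.6,20,0,0,-9.6,20,0,0,-9.6,20,0,0,-9.6,20,0,0,-9.6,20,0,0,-9.6,20,0,0,-9.6,20,0,0,-9.6,20,0,0,-7,14,0,0,-4,9,0,0,-2,4,0,0,0,0,0,0,0,0,0,0])

```text
time_s: 5.37
position: [0.4772, 0.4018, 0.2191]
tool_rot: [0.707, 0.707, -0.0, 0.0]
wrist_force: [-0.0, -0.2, -3.1]
opening: 0.0436
grasp_force: 61.4
```

play_rows(deltas=[0,0,-4,0,0,0,-8,0,0,0,-12,0,0,0,-14,0,0,0,-14,0,0,0,-14,0,0,0,-14,0,0,0,-12,0,0,0,-10,0,0,0,-8,0,0,0,-5,0,0,0,-3,0,0,0,-2,0,0,0,-2,0,0,0,-2,0,0,0,0,0,0,0,0,0])

```text
time_s: 6.78
position: [0.4775, 0.4022, 0.0956]
tool_rot: [0.707, 0.707, 0.0, 0.0]
wrist_force: [0.5, 0.3, -2.0]
opening: 0.0432
grasp_force: 61.4
```

Run:
```python
from h import *
a=snap('scene'); np.savez('scene1.npz',**a); b=snap('side'); np.savez('side1.npz',**b)
o=env.get_obs(); print(o['position'],o['wrist_force'])
cv2.imwrite('pics/p1.png',np.hstack([cv2.resize(a['image'][90:230,330:430,::-1],(360,500)),cv2.resize(b['image'][70:200,80:190,::-1],(420,500))]))
```

```text
[0.47752797 0.40216714 0.09565722] [-0.56340525  0.22375808 -3.25231914]
```

View pics/p1.png

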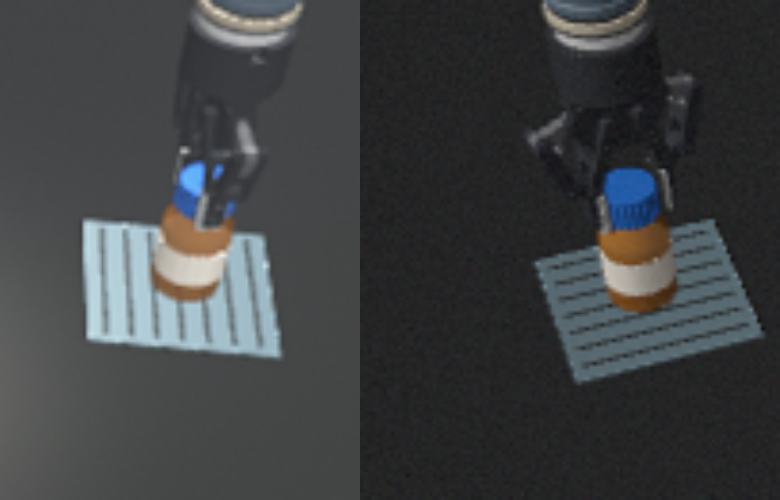

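The bottle hangs over the middle of the mat, at (187,265) left and (640,275) right. Lowering the last millimetres.

play_rows(deltas=[0,0,-1,0,0,0,-1,0,0,0,-1,0,0,0,0,0,0,0,0,0])

```text
time_s: 7.3
position: [0.4774, 0.4021, 0.0924]
tool_rot: [0.707, 0.707, 0.0, -0.0]
wrist_force: [-0.5, -0.0, -2.7]
opening: 0.0433
grasp_force: 61.4
```

play_rows(deltas=[0,0,-0.5,0,0,0,-0.5,0,0,0,-0.5,0,0,0,-0.5,0,0,0,0,0,0,0,0,0])

```text
time_s: 7.8
position: [0.4774, 0.4023, 0.0923]
tool_rot: [0.707, 0.707, 0.001, 0.0]
wrist_force: [-2.5, -1.2, 9.2]
opening: 0.0434
grasp_force: 62.5
```

play_rows(deltas=[0,0,0,0,0,0,0,0,0,0,0,0,0,0,0,0,0,0,0,0,0,0,0,0,0,0,0,0,0,0,0,0], grip=0.9)

```text
time_s: 8.47
position: [0.4774, 0.402, 0.0902]
tool_rot: [0.707, 0.707, -0.0, -0.0]
wrist_force: [0.4, 0.1, 0.6]
opening: 0.0768
grasp_force: 0.0
```

play_rows(deltas=[0,0,4,0,0,0,8,0,0,0,12,0,0,0,16,0,0,0,18,0,0,0,18,0,0,0,18,0,0,0,18,0,0,0,16,0,0,0,12,0,0,0,8,0,0,0,4,0,0,0,0,0])

```text
time_s: 9.55
position: [0.4778, 0.4023, 0.2439]
tool_rot: [0.707, 0.707, 0.001, 0.0]
wrist_force: [-0.2, 0.1, -0.8]
opening: 0.077
grasp_force: 0.0
```

Run:
```python
import m; from m import *
import numpy as np
o=env.get_obs(); print(o['position'])
for n in ['scene','side']:
    s=snap(n); np.savez(n+'0.npz',**s); m.S[n]=s   # refreshed pictures
from scipy.optimize import least_squares
src=open('m2.py').read().split('for n in S:')[0].replace('from m import *',''); exec(src)
for n in S:
    print(n,'plate',edgecirc(n,B['plate'][n],.062,.06,(.6125,.116)),'pan',edgecirc(n,B['bal'][n],.056,.06,(.475,-.402)))
    P=cloud(S[n]); H=cv2.cvtColor(S[n]['image'],cv2.COLOR_RGB2HSV)
    q=(blue(H.reshape(-1,3)).reshape(H.shape[:2]))&(abs(P[...,0]-.477)<.08)&(abs(P[...,1]-.402)<.08)&(P[...,2]>.085)
    print('round cap',circ(P[q]),'top',np.percentile(P[q][:,2],95))
```

```text
[0.47778612 0.40229207 0.24389894]
scene plate (array([0.6126, 0.1202]), 127, np.float64(0.0009)) pan (array([ 0.4707, -0.4096]), 18, np.float64(0.0005))
round cap (array([0.4794, 0.4033]), 0.0244, 207, np.float64(0.107)) top 0.11078246888979762
side plate (array([0.6138, 0.1189]), 128, np.float64(0.001)) pan (array([ 0.4736, -0.4015]), 197, np.float64(0.0009))
round cap (array([0.4833, 0.3998]), 0.0299, 214, np.float64(0.1083)) top 0.11387934001041027
```

play_rows(deltas=[0,-5,0,0,0,-12,0,0,0,-20,0,0,0,-28,0,0,-1,-32,0,0,-1,-32,0,0,-1,-32,0,0,-1,-32,0,0,-1,-32,0,0,-1,-32,0,0,-1,-32,0,0,-1,-32,0,0,-1,-32,0,0,-1,-32,0,0,-1,-32,0,0,-1,-32,0,0,-1,-32,0,0,-1,-32,0,0,0,-32,0,0,0,-32,0,0])

```text
time_s: 11.32
position: [0.4618, -0.1768, 0.2418]
tool_rot: [0.707, 0.707, -0.0, -0.001]
wrist_force: [1.4, -0.7, 0.8]
opening: 0.0769
grasp_force: 0.0
```

play_rows(deltas=[0,-32,0,0,0,-32,0,0,0,-32,0,0,0,-32,0,0,0,-28,0,0,0,-22,0,0,0,-16,0,0,0,-12,0,0,0,-8,0,0,0,-5,0,0,0,-2,0,0,0,0,0,0,0,0,0,0])

```text
time_s: 12.4
position: [0.4635, -0.3949, 0.2423]
tool_rot: [0.707, 0.707, 0.0, -0.0]
wrist_force: [0.6, -1.4, -0.4]
opening: 0.0768
grasp_force: 0.0
```

play_rows(deltas=[0,-1,-3,0,0,0,-8,0,0,0,-10,0,0,0,-12,0,0,0,-12,0,0,0,-12,0,0,0,-12,0,0,0,-10,0,0,0,-7,0,0,0,-4,0,0,0,-2,0,0,0,0,0,0,0,0,0])

```text
time_s: 13.48
position: [0.4636, -0.3972, 0.1507]
tool_rot: [0.707, 0.707, -0.0, 0.0]
wrist_force: [0.4, -0.5, 0.9]
opening: 0.0767
grasp_force: 0.0
```

Run:
```python
from h import *
a=snap('wrist'); b=snap('side'); cv2.imwrite('pics/g2.png',np.hstack([a['image'][...,::-1][:, 56:456],cv2.resize(b['image'][270:370,270:370,::-1],(384,384))]))
print(env.get_obs()['position'])
```

```text
[ 0.46367896 -0.39732578  0.15098151]
```

View pics/g2.png

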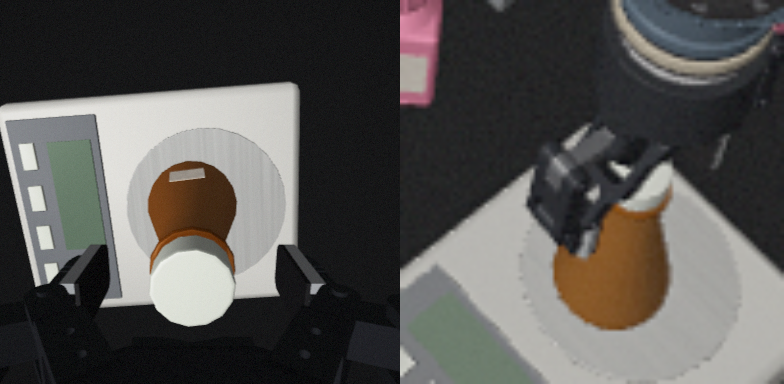

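Wrist view: stopper at (192,280), midway between the pads at (88,275) and (297,275). Closing and lifting.

play_rows(deltas=[0,0,0,0,0,0,0,0,0,0,0,0,0,0,0,0,0,0,0,0,0,0,0,0,0,0,0,0,0,0,0,0,0,0,0,0,0,0,0,0,0,0,0,0], grip=0)

```text
time_s: 14.5
position: [0.4637, -0.3973, 0.1508]
tool_rot: [0.707, 0.707, -0.0, 0.001]
wrist_force: [1.3, 0.3, 4.9]
opening: 0.0317
grasp_force: 60.1
```

play_rows(deltas=[0,0,2,0,0,0,4,0,0,0,6,0,0,0,8,0,0,0,12,0,0,0,12,0,0,0,12,0,0,0,12,0,0,0,12,0,0,0,8,0,0,0,6,0,0,0,4,0,0,0,2,0,0,0,0,0,0,0,0,0])

```text
time_s: 15.75
position: [0.4631, -0.3967, 0.2498]
tool_rot: [0.707, 0.707, 0.0, -0.001]
wrist_force: [-0.6, 0.1, -3.0]
opening: 0.0317
grasp_force: 59.6
```

play_rows(deltas=[1.7,6,0,0,3.5,12,0,0,5.2,18,0,0,7,24,0,0,7,24,0,0,7,24,0,0,7,24,0,0,7,24,0,0,7,24,0,0,7,24,0,0,7,24,0,0,7,24,0,0,7,24,0,0,7,24,0,0,7,24,0,0,7,24,0,0,7,24,0,0,7,24,0,0,7,24,0,0,7,24,0,0])

```text
time_s: 17.42
position: [0.592, 0.0495, 0.2499]
tool_rot: [0.707, 0.707, -0.0, -0.001]
wrist_force: [0.1, -0.9, -1.8]
opening: 0.0314
grasp_force: 59.5
```

play_rows(deltas=[7,24,0,0,5.5,18,0,0,4,14,0,0,2.5,9,0,0,1,5,0,0,0.6,2,0,0,0,0,0,0,0,0,0,0,0,0,0,0])

```text
time_s: 18.17
position: [0.6133, 0.118, 0.2503]
tool_rot: [0.708, 0.707, -0.0, 0.0]
wrist_force: [-0.1, 0.3, -3.0]
opening: 0.0313
grasp_force: 59.6
```

play_rows(deltas=[0,1,-3,0,0,0.5,-7,0,0,0,-10,0,0,0,-12,0,0,0,-12,0,0,0,-12,0,0,0,-10,0,0,0,-8,0,0,0,-6,0,0,0,-4,0,0,0,-3,0,0,0,-2,0,0,0,0,0,0,0,0,0])

```text
time_s: 19.33
position: [0.6136, 0.1206, 0.1617]
tool_rot: [0.707, 0.707, 0.0, 0.0]
wrist_force: [-0.7, -0.1, -2.5]
opening: 0.0317
grasp_force: 59.6
```

play_rows(deltas=[0,0,-1,0,0,0,-1,0,0,0,-1,0,0,0,0,0,0,0,0,0])

```text
time_s: 19.75
position: [0.6133, 0.1205, 0.1583]
tool_rot: [0.707, 0.707, -0.0, -0.0]
wrist_force: [0.1, 0.2, -1.6]
opening: 0.0318
grasp_force: 59.6
```

play_rows(deltas=[0,0,-0.5,0,0,0,-0.5,0,0,0,-0.5,0,0,0,0,0,0,0,0,0])

```text
time_s: 20.17
position: [0.6134, 0.1205, 0.1568]
tool_rot: [0.707, 0.707, 0.0, 0.0]
wrist_force: [0.5, -0.5, -1.3]
opening: 0.0318
grasp_force: 59.6
```

Run:
```python
from h import *
a=snap('scene'); b=snap('side'); cv2.imwrite('pics/p2.png',np.hstack([cv2.resize(a['image'][130:240,245:335,::-1],(360,440)),cv2.resize(b['image'][120:220,195:285,::-1],(396,440))]))
o=env.get_obs(); print(o['position'],o['wrist_force'])
```

```text
[0.61338669 0.12052318 0.15682814] [ 0.10209595  0.21270223 -1.97540367]
```

View pics/p2.png

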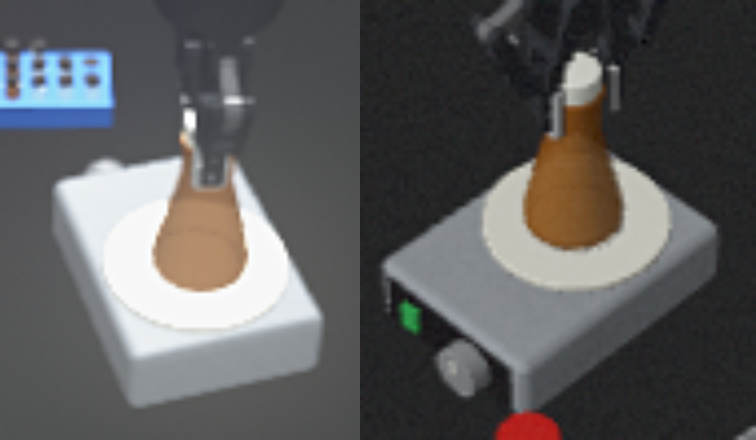

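The flask is upright over the plate centre, at (200,262) left and (574,222) right. Lowering to contact.

play_rows(deltas=[0,0,-0.5,0,0,0,-0.5,0,0,0,-0.5,0,0,0,0,0,0,0,0,0])

```text
time_s: 20.68
position: [0.6134, 0.1206, 0.1568]
tool_rot: [0.707, 0.707, 0.0, 0.0]
wrist_force: [-2.1, -0.9, 6.7]
opening: 0.0318
grasp_force: 60.5
```

play_rows(deltas=[0,0,0,0,0,0,0,0,0,0,0,0,0,0,0,0,0,0,0,0,0,0,0,0,0,0,0,0,0,0,0,0,0,0,0,0], grip=0.85)

```text
time_s: 21.43
position: [0.6134, 0.1205, 0.1552]
tool_rot: [0.707, 0.707, -0.0, -0.0]
wrist_force: [-0.3, 0.1, -1.0]
opening: 0.0724
grasp_force: 0.0
```

play_rows(deltas=[0,0,3,0,0,0,6,0,0,0,10,0,0,0,12,0,0,0,14,0,0,0,14,0,0,0,12,0,0,0,10,0,0,0,6,0,0,0,3,0,0,0,0,0])

```text
time_s: 22.35
position: [0.6137, 0.1206, 0.2464]
tool_rot: [0.707, 0.707, 0.001, 0.001]
wrist_force: [-0.4, -0.6, 0.5]
opening: 0.0726
grasp_force: 0.0
```

play_rows(deltas=[0,-6,0,0,-1,-12,0,0,-1,-20,0,0,-2,-26,0,0,-2,-28,0,0,-2,-28,0,0,-2,-28,0,0,-2,-28,0,0,-2,-28,0,0,-1,-22,0,0,-1,-16,0,0,-1,-10,0,0,0,-7,0,0,0,-4,0,0,0,0,0,0,0,0,0,0])

```text
time_s: 23.68
position: [0.5963, -0.1418, 0.2451]
tool_rot: [0.707, 0.707, 0.0, -0.0]
wrist_force: [-0.4, 0.6, 0.2]
opening: 0.0729
grasp_force: 0.0
```

Descend to z ≈ 0.106 (−139 mm).

play_rows(deltas=[0,-1,-4,0,0,0,-8,0,0,0,-12,0,0,0,-15,0,0,0,-15,0,0,0,-15,0,0,0,-15,0,0,0,-15,0,0,0,-13,0,0,0,-10,0,0,0,-8,0,0,0,-5,0,0,0,-3,0,0,0,-1,0,0,0,0,0,0,0,0,0])

```text
time_s: 25.02
position: [0.5968, -0.1437, 0.1069]
tool_rot: [0.707, 0.707, 0.0, 0.001]
wrist_force: [-0.6, -0.2, -0.7]
opening: 0.0726
grasp_force: 0.0
```

Run:
```python
from h import *
a=snap('wrist'); b=snap('side'); cv2.imwrite('pics/g3.png',np.hstack([a['image'][...,::-1][:, 56:456],cv2.resize(b['image'][185:285,245:345,::-1],(384,384))]))
print(env.get_obs()['position'])
```

```text
[ 0.59677914 -0.14371684  0.10698557]
```

View pics/g3.png

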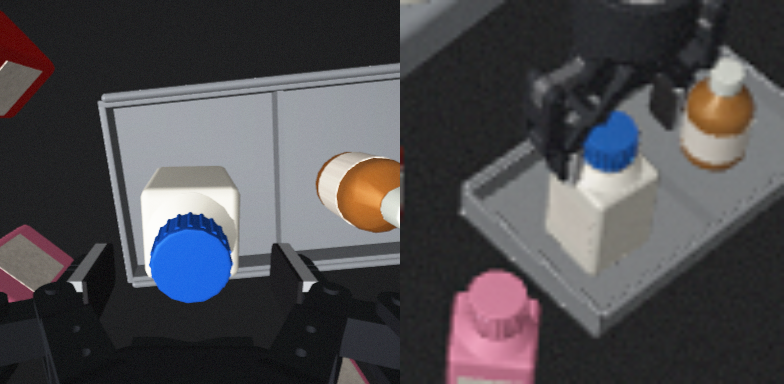

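Wrist view: the blue cap of the white bottle at (190,258) is between the pads at (88,270) and (297,270), with the wash bottle clear at (365,195). Closing and lifting.

play_rows(deltas=[0,0,0,0,0,0,0,0,0,0,0,0,0,0,0,0,0,0,0,0,0,0,0,0,0,0,0,0,0,0,0,0,0,0,0,0,0,0,0,0], grip=0)

```text
time_s: 25.95
position: [0.5965, -0.1435, 0.1069]
tool_rot: [0.707, 0.707, 0.0, 0.0]
wrist_force: [-1.4, 0.9, 5.6]
opening: 0.033
grasp_force: 59.7
```

play_rows(deltas=[0,0,2,0,0,0,4,0,0,0,6,0,0,0,9,0,0,0,12,0,0,0,14,0,0,0,14,0,0,0,14,0,0,0,14,0,0,0,14,0,0,0,14,0,0,0,12,0,0,0,9,0,0,0,6,0,0,0,4,0,0,0,2,0,0,0,0,0,0,0,0,0])

```text
time_s: 27.45
position: [0.596, -0.1433, 0.2557]
tool_rot: [0.707, 0.707, -0.0, -0.001]
wrist_force: [0.1, 0.3, -1.6]
opening: 0.033
grasp_force: 59.7
```

play_rows(deltas=[-2.4,-5,0,0,-4.7,-10,0,0,-7.1,-15,0,0,-9.5,-20,0,0,-9.5,-20,0,0,-9.5,-20,0,0,-9.5,-20,0,0,-9.5,-20,0,0,-9.5,-20,0,0,-9.5,-20,0,0,-9.5,-20,0,0,-9.5,-20,0,0,-7.6,-16,0,0,-5.7,-12,0,0,-4.2,-9,0,0,-2.8,-6,0,0,-2,-4,0,0,0,-1,0,0,0,0,0,0,0,0,0,0])

```text
time_s: 29.12
position: [0.4747, -0.4007, 0.2563]
tool_rot: [0.707, 0.707, 0.0, -0.0]
wrist_force: [-0.1, -0.6, -1.6]
opening: 0.0328
grasp_force: 59.7
```

play_rows(deltas=[0,0,-3,0,0,0,-7,0,0,0,-10,0,0,0,-12,0,0,0,-12,0,0,0,-12,0,0,0,-11,0,0,0,-9,0,0,0,-7,0,0,0,-5,0,0,0,-3,0,0,0,-2,0,0,0,-1,0,0,0,0,0,0,0,0,0])

```text
time_s: 30.37
position: [0.4746, -0.4017, 0.1628]
tool_rot: [0.707, 0.707, -0.0, 0.0]
wrist_force: [0.1, 0.1, -1.9]
opening: 0.0329
grasp_force: 59.7
```

Run:
```python
from h import *
a=snap('scene'); b=snap('side'); cv2.imwrite('pics/p3.png',np.hstack([cv2.resize(a['image'][115:215,55:145,::-1],(396,440)),cv2.resize(b['image'][280:380,260:350,::-1],(396,440))]))
o=env.get_obs(); print(o['position'],o['wrist_force'])
```

```text
[ 0.47456044 -0.4016913   0.16281579] [ 0.00216878 -0.5439933  -0.81823116]
```

View pics/p3.png

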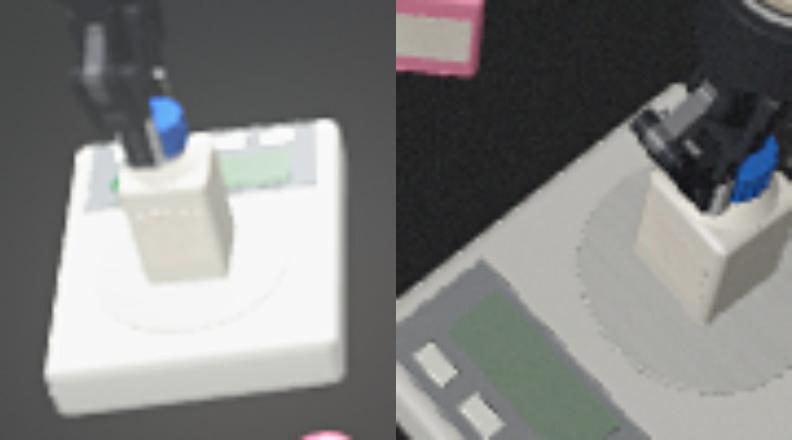

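The bottle is upright and centred over the pan, at (180,270) left and (710,265) right. Lowering.

play_rows(deltas=[0,0,-1.5,0,0,0,-1,0,0,0,-1,0,0,0,-0.5,0,0,0,-0.5,0,0,0,0,0,0,0,0,0])

```text
time_s: 31.05
position: [0.4744, -0.4014, 0.1577]
tool_rot: [0.707, 0.707, -0.0, -0.0]
wrist_force: [0.6, 0.1, -1.8]
opening: 0.0329
grasp_force: 59.7
```

play_rows(deltas=[0,0,-0.5,0,0,0,-0.5,0,0,0,-0.5,0,0,0,0,0,0,0,0,0])

```text
time_s: 31.47
position: [0.4744, -0.4016, 0.1569]
tool_rot: [0.707, 0.707, -0.0, 0.0]
wrist_force: [-0.5, 1.5, 2.7]
opening: 0.033
grasp_force: 60.1
```

play_rows(deltas=[0,0,0,0,0,0,0,0,0,0,0,0,0,0,0,0,0,0,0,0,0,0,0,0,0,0,0,0,0,0,0,0,0,0,0,0], grip=0.9)

```text
time_s: 32.22
position: [0.4744, -0.4015, 0.1563]
tool_rot: [0.707, 0.707, 0.0, 0.0]
wrist_force: [-0.5, 0.6, 0.2]
opening: 0.0766
grasp_force: 0.0
```

play_rows(deltas=[0,0,3,0,0,0,6,0,0,0,10,0,0,0,12,0,0,0,14,0,0,0,14,0,0,0,12,0,0,0,10,0,0,0,6,0,0,0,3,0,0,0,0,0])

```text
time_s: 33.13
position: [0.4746, -0.4017, 0.2473]
tool_rot: [0.707, 0.707, -0.0, 0.001]
wrist_force: [-0.3, -0.2, 0.2]
opening: 0.0768
grasp_force: 0.0
```

play_rows(deltas=[0,5,0,0,0,12,0,0,0,20,0,0,0,28,0,0,0,32,0,0,0,32,0,0,0,32,0,0,0,32,0,0,0,32,0,0,0,32,0,0,0,32,0,0,0,32,0,0,0,32,0,0,0,32,0,0,0,32,0,0,0,32,0,0,1,32,0,0,1,32,0,0,1,32,0,0,0,32,0,0])

```text
time_s: 34.8
position: [0.4758, 0.1776, 0.2457]
tool_rot: [0.707, 0.707, -0.001, -0.001]
wrist_force: [0.0, -0.1, 0.3]
opening: 0.077
grasp_force: 0.0
```

play_rows(deltas=[0,32,0,0,0,32,0,0,0,32,0,0,0,32,0,0,0,29,0,0,0,23,0,0,0,17,0,0,0,13,0,0,0,9,0,0,0,5,0,0,0,2,0,0,0,0,0,0,0,0,0,0])

```text
time_s: 35.88
position: [0.4774, 0.4007, 0.2462]
tool_rot: [0.707, 0.707, -0.0, 0.0]
wrist_force: [0.7, 0.5, 0.5]
opening: 0.0768
grasp_force: 0.0
```

play_rows(deltas=[0,1,-4,0,0,0,-8,0,0,0,-12,0,0,0,-15,0,0,0,-15,0,0,0,-15,0,0,0,-15,0,0,0,-15,0,0,0,-15,0,0,0,-15,0,0,0,-11,0,0,0,-7,0,0,0,-4,0,0,0,-2,0,0,0,-1,0,0,0,0,0,0,0,0,0])

```text
time_s: 37.3
position: [0.4778, 0.4028, 0.093]
tool_rot: [0.707, 0.707, 0.001, 0.0]
wrist_force: [-0.2, 0.4, -0.7]
opening: 0.077
grasp_force: 0.0
```

play_rows(deltas=[0,0,0,0,0,0,0,0,0,0,0,0,0,0,0,0,0,0,0,0,0,0,0,0,0,0,0,0,0,0,0,0,0,0,0,0,0,0,0,0], grip=0)

```text
time_s: 38.13
position: [0.4774, 0.4028, 0.0932]
tool_rot: [0.707, 0.707, 0.0, 0.0]
wrist_force: [-2.3, -0.2, 6.2]
opening: 0.0434
grasp_force: 60.9
```

play_rows(deltas=[0,0,2,0,0,0,4,0,0,0,6,0,0,0,9,0,0,0,12,0,0,0,14,0,0,0,14,0,0,0,14,0,0,0,14,0,0,0,14,0,0,0,14,0,0,0,12,0,0,0,12,0,0,0,9,0,0,0,6,0,0,0,4,0,0,0,0,0,0,0,0,0])

```text
time_s: 39.63
position: [0.4771, 0.4024, 0.2521]
tool_rot: [0.707, 0.707, -0.0, -0.0]
wrist_force: [0.2, -0.0, -3.5]
opening: 0.0432
grasp_force: 61.4
```

play_rows(deltas=[0,-5,0,0,0,-10,0,0,0,-16,0,0,0,-22,0,0,0,-24,0,0,0,-24,0,0,0,-24,0,0,0,-24,0,0,0,-24,0,0,0,-24,0,0,0,-24,0,0,0,-24,0,0,0,-24,0,0,0,-24,0,0,0,-24,0,0,0,-24,0,0,0,-24,0,0,0,-24,0,0,0,-24,0,0,5,-24,0,0])

```text
time_s: 41.3
position: [0.4803, -0.0358, 0.2519]
tool_rot: [0.707, 0.707, -0.001, -0.001]
wrist_force: [0.3, 0.4, -3.7]
opening: 0.0432
grasp_force: 61.4
```

play_rows(deltas=[10,-22,0,0,15,-20,0,0,20,-16,0,0,22,-13,0,0,20,-10,0,0,14,-7,0,0,10,-5,0,0,6,-2,0,0,3,-1,0,0,1,0,0,0,0,0,0,0,0,0,0,0])

```text
time_s: 42.3
position: [0.6025, -0.13, 0.2522]
tool_rot: [0.707, 0.707, -0.0, -0.001]
wrist_force: [-0.3, -0.1, -2.2]
opening: 0.0437
grasp_force: 61.5
```

Run:
```python
from h import *
a=snap('scene'); b=snap('wrist'); c=snap('side'); 
cv2.imwrite('pics/p4.png',np.hstack([cv2.resize(a['image'][100:280,50:250,::-1],(400,360)),cv2.resize(c['image'][160:300,230:370,::-1],(360,360))]))
P=cloud(b)
print(env.get_obs()['position'])
# compartment floor/rim from all views: rim pts
for n,s in dict(scene=a,side=c,wrist=b).items():
    P=cloud(s).reshape(-1,3); f=(abs(P[:,2]-.006)<.004)&(P[:,0]>.5)&(P[:,0]<.8)&(P[:,1]>-.25)&(P[:,1]<0)
    H=cv2.cvtColor(s['image'],cv2.COLOR_RGB2HSV).reshape(-1,3); f&=H[:,2]>90
    q=P[f]; 
    if len(q)>50: print(n,len(q),np.percentile(q[:,0],[1,99]),np.percentile(q[:,1],[1,99]))
```

```text
[ 0.60285485 -0.13007428  0.25247809]
scene 2262 [0.54164629 0.77682211] [-0.1915766  -0.05818328]
side 2178 [0.54148422 0.77101472] [-0.18303392 -0.05900946]
wrist 12725 [0.54727013 0.77048114] [-0.17890124 -0.05729283]
```

View pics/p4.png

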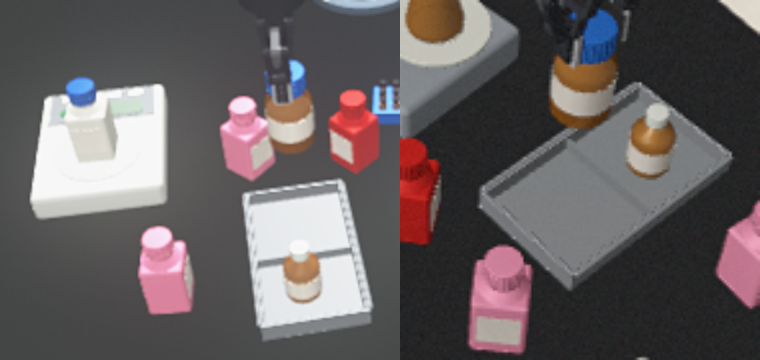

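The view shows the emptied near compartment at (297,220) and the square bottle upright on the balance at (92,125). The held round bottle is above the compartment. Descending.

play_rows(deltas=[0,0,-4,0,0,0,-8,0,0,0,-12,0,0,0,-15,0,0,0,-15,0,0,0,-15,0,0,0,-15,0,0,0,-15,0,0,0,-14,0,0,0,-12,0,0,0,-9,0,0,0,-7,0,0,0,-5,0,0,0,-3,0,0,0,-2,0,0,0,-2,0,0,0,0,0,0,0,0,0])

```text
time_s: 43.95
position: [0.6036, -0.1306, 0.0997]
tool_rot: [0.707, 0.707, 0.0, 0.0]
wrist_force: [0.0, -0.1, -2.2]
opening: 0.0433
grasp_force: 61.6
```

play_rows(deltas=[0,0,-1,0,0,0,-1,0,0,0,-1,0,0,0,0,0,0,0,0,0])

```text
time_s: 44.37
position: [0.6033, -0.1304, 0.0963]
tool_rot: [0.707, 0.707, -0.0, -0.0]
wrist_force: [0.2, 0.6, -4.2]
opening: 0.0432
grasp_force: 61.6
```

play_rows(deltas=[0,0,-0.5,0,0,0,-0.5,0,0,0,-0.5,0,0,0,-0.5,0,0,0,0,0,0,0,0,0])

```text
time_s: 44.87
position: [0.6035, -0.1306, 0.0952]
tool_rot: [0.707, 0.707, 0.0, 0.0]
wrist_force: [-2.2, 0.8, 5.1]
opening: 0.0434
grasp_force: 62.3
```

Run:
```python
from h import *
a=snap('scene'); b=snap('side'); cv2.imwrite('pics/p5.png',np.hstack([cv2.resize(a['image'][160:280,160:250,::-1],(330,440)),cv2.resize(b['image'][180:290,250:370,::-1],(450,412)) if 0 else cv2.resize(b['image'][180:290,250:370,::-1],(450,440))]))
o=env.get_obs(); print(o['position'],o['wrist_force'])
```

```text
[ 0.60344047 -0.1305549   0.09519919] [-2.39190047 -0.14410493  6.20292283]
```

View pics/p5.png

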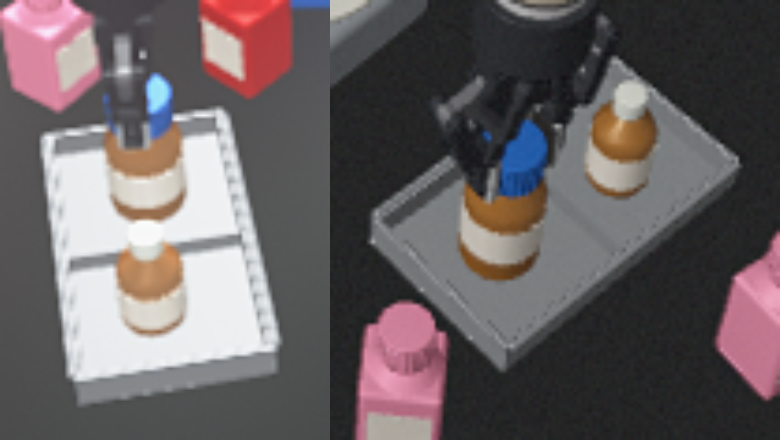

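The bottle stands on the floor, centred in the near compartment at (147,200) left and (500,255) right. Releasing and lifting.

play_rows(deltas=[0,0,0,0,0,0,0,0,0,0,0,0,0,0,0,0,0,0,0,0,0,0,0,0,0,0,0,0,0,0,0,0,0,0,0,0], grip=0.9)

```text
time_s: 45.72
position: [0.6034, -0.1305, 0.0943]
tool_rot: [0.707, 0.707, -0.0, 0.0]
wrist_force: [0.2, -0.0, -0.1]
opening: 0.077
grasp_force: 0.0
```

play_rows(deltas=[0,0,3,0,0,0,6,0,0,0,10,0,0,0,14,0,0,0,16,0,0,0,18,0,0,0,18,0,0,0,18,0,0,0,16,0,0,0,14,0,0,0,10,0,0,0,6,0,0,0,3,0,0,0,0,0,0,0,0,0])

```text
time_s: 46.97
position: [0.603, -0.1303, 0.2458]
tool_rot: [0.707, 0.707, -0.0, -0.001]
wrist_force: [0.3, 0.4, -1.1]
opening: 0.0769
grasp_force: 0.0
```

Run:
```python
from h import *
from m import circ,blue,white
o=env.get_obs(); print(o['position'],o['opening'],o['grasp_force'])
for n in ['side','scene']:
    s=snap(n); P=cloud(s); H=cv2.cvtColor(s['image'],cv2.COLOR_RGB2HSV).reshape(-1,3)
    for k,c,zt,f in [('flask',(.613,.1195),.184,white),('round',(.603,-.130),.112,blue),('square',(.475,-.4015),.169,blue)]:
        q=P.reshape(-1,3); m=f(H)&(np.linalg.norm(q[:,:2]-c,axis=1)<.05)&(abs(q[:,2]-zt)<.006); q=q[m]
        print(n,k,circ(q) if len(q) else 0)
    if n=='side': save(s,'end.png',k=1.4)
```

```text
[ 0.60297626 -0.13030866  0.24577619] 0.07691972811101054 0.0
side flask (array([0.6107, 0.121 ]), 0.0186, 94, np.float64(0.1839))
side round (array([ 0.6022, -0.1288]), 0.0231, 224, np.float64(0.1119))
side square (array([ 0.4732, -0.3986]), 0.0186, 244, np.float64(0.1691))
scene flask (array([0.6148, 0.1206]), 0.017, 105, np.float64(0.1825))
scene round (array([ 0.6143, -0.129 ]), 0.0189, 27, np.float64(0.109))
scene square (array([ 0.475 , -0.4014]), 0.0195, 60, np.float64(0.1673))
```

View pics/end.png

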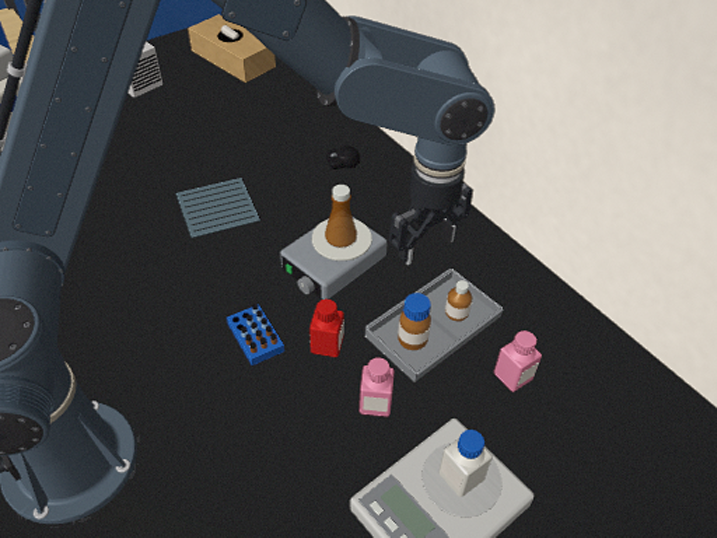

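The final view shows the flask at (341,220) on the stirrer, the round bottle at (415,322) in the near compartment and the square bottle at (465,462) on the pan. All are upright with the gripper clear, and the rack and wash bottle look undisturbed. Handing in.

```bash
python3 -c "
from plant import env
print(env.close_job())"
```

```text
the job is handed in; nothing more can be done
None
```

The job is handed in, though no verdict came back: the flask is on the stirrer, the round bottle (parked on the mat on the way) in the near compartment and the square bottle on the balance, all upright, released and within a few mm of centre by my measurements, in about 47 s.

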